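Reassemble the tea dispenser

ROBOT

A 7-joint arm with a two-finger parallel gripper is mounted at the origin on the work surface. World frame = base frame: x ahead of the robot, y to its left, z up, the work surface at z = 0. Lengths are in m, angles in rad, forces in N, time in s.
With the tool pointing down it reaches from about 0.4 to 0.9 m from the base axis. Payload 5.5 kg.
Tool frame: the origin (TCP) lies between the finger pads; the fingertips stand 11 mm ahead of it and the grasp point (between the pads) lies 8 mm behind it (manip.tcp_to_tips is the distance from the TCP to the fingertips, in m); z points along the fingers, y is the line along which they close (so a half turn about z gives the same grasp; the last joint's range is limited). The gripper opens to 92 mm and grips with 3 to 60 N. Pads are 19 mm wide; open, the fingers measure 130 mm over their backs; the gripper's body (75 mm by 190 mm) begins 47 mm behind the grasp point.
Start: joints at [1.453, 0.501, -0.427, 1.55, 0.221, 1.138, -0.21], TCP at [0.242, -0.603, 0.238] pointing down, gripper open.
Joint ranges: [-2.88, 2.88], [-0.31, 2.03], [-1.54, 1.56], [0.2, 2.42], [-1.41, 4.55], [0.19, 2.02], [-2.57, 2.57]. Speed limits (rad/s): [2.57, 2.57, 3.14, 3.14, 3.14, 3.14, 3.14].

INTERFACE

Orientations are given as a unit quaternion [x, y, z, w].
In Python, from rig import manip gives the robot as it stands. The module is installed in compiled form; this text tells all that it offers.
- The arm moves only by the shell command python3 -m pendant 'ROWS' [OPENING] [FORCE]. ROWS is JSON, a list of rows, each a list of 4 numbers: the shift along the tool's x, y, z in units of 25 mm (1.0 is 25 mm), then the turn about the tool's z in rad. A call has 1 to 20 rows; each row is the pose to reach, as a shift and turn from the pose commanded when the call began, along the tool's axes at that moment; what a row does not reach only later rows make up. A row lasts 1/12 s, in which the tool goes at most 41.7 mm and 7.16 degrees, less where a joint would pass 70% of its speed; a pose out of reach is approached as far as the arm can. A call with a gripper value outside its range is refused whole. OPENING is the closure, from -1 (fully open) to 1 (shut), set as the call begins (- or left out, the last holds). The fingers move at their own pace and stop on an object; FORCE is the grip in N (left out, the last holds). Time passes only in rows, so rows that repeat a pose let the fingers close. It gives the time, the measured TCP pose, the force, the opening and the grip force at its end, in the units of the state.
- manip.read_state(): the state, without advancing time (a new reading comes with each control period).
- manip.get_image(name): name is "scene" or "side" or "wrist"; returns the picture (384x512x3 uint8, red, green, blue); there is no depth.
- manip.camera_info(name): a dict with "fx", "fy", "cx", "cy" (pixels), "dist" ([k1, k2, p1, p2, k3] as OpenCV has them; the pictures are not rectified), "pose" (4x4, takes a point from camera to world coordinates); the wrist camera has in their place "T_tool_cam" (4x4, takes a point from camera to tool coordinates, whose origin is the TCP and whose axes are the flange's). Camera axes: x right, y up, looking along -z (the intrinsics and any distortion apply to the point x, -y, -z); pixel columns grow to the right and rows downward; lengths in m; the calibration is good to about 2 mm. A picture is of the moment at which its call begins: read the wrist's pose just before it. camera_info takes no time and is no camera call.
- manip.hand_in(): hands the job in; it is judged then, once.
The state is a dict: "time": time; "joint_positions": joint angles; "joint_velocities": joint speeds; "joint_torque": joint torques, N m; "tool_pos": TCP position; "ee_rot": TCP orientation; "wrist_force": force on the tool from outside, world axes, zero at the start; "ft_torque": the same for the moment, N m; "gripper_width": opening from 0.0 (shut) to 1.0 (fully open); "finger_force": force on a finger pad.
Only numpy, scipy, OpenCV 4.12 (cv2) and the standard library are available. Lean on these libraries where they do the work, as an engineer would, in place of code of your own. Each camera call takes 0.05 s, during which the arm holds its last target. There are 200 camera calls.

TASK

Put the washed tea dispenser back together: lower the white hopper tube over the spigot on the dispenser's base, then set the slotted metal cap on the tube with the post's crossbar coming up through its slot, press it down against the sprung seat, turn it either way until it stops and let go so that it stays locked down. Finally push the open catch tray fully home, and do all this without dropping or knocking over the parts or shifting the other tea things.

Things in the scene. Friction and masses are not known exactly. Their poses are not given: they have to be found in the camera images.
- base: Dark steel dispenser base, fixed. Origin: on the ledge under the spigot's axis; z up, x away from the tray front. Housing: x -95 to +55 mm, y -55 to +55 mm, 56 mm high. On top: a sprung seat ring and inside it a steel spigot 46 mm in diameter, top at z 78 mm, tapered over its last 4 mm; from the spigot a 10 mm post rises to a level crossbar.
- crossbar (a point): Centre of the top of the crossbar (T-head) on the post, 154.5 mm above the ledge on the base's axis; axes as the base's. The bar is 36 mm long along the base's x, 9 mm wide and 8 mm thick (underside at 146.5 mm).
- seat (a joint): How far the sprung seat ring is pressed down, 0 to 0.008 m; it pushes up with 6 N at 0, 12.4 N at 0.008, so tube and cap alone do not press it in. The cap's plate passes below the crossbar only with the seat pressed more than 0.0035: aim for 0.006 to 0.008 while turning. Locked and let go, it stays at about 0.0035.
- seat_top (a point): Centre of the top face of the sprung seat ring (aluminium, 72 mm outside diameter), on the base's axis; 64 mm above the ledge when not pressed.
- tray (a joint): How far the catch tray is pulled out of the base towards the base's -x: 0 is fully home, at most 0.085 m. Light friction, about 1.5 N.
- tray_front (a point): Centre of the tray's flat upright dark front panel, 26 mm above the ledge; axes as the base's. The panel is 108 mm wide, 4 to 48 mm above the ledge. A pull lip 50 mm wide sticks out 9 mm from it (to the base's -x) at 42 to 47 mm above the ledge. Push on panel or lip. When shut the panel face is 105 mm from the base's axis.
- tube: Loose white ceramic hopper tube standing on end, open at both ends: 60 mm outside diameter, 50 mm bore, 80 mm high, about 0.24 kg, same both ways up. Origin: centre of its underside. On the unpressed seat its underside is 64 mm and its rim 144 mm above the ledge.
- cap: Loose round aluminium cap, 72 mm in diameter, about 0.15 kg. Origin: centre of its underside, z up. A 6 mm skirt hangs below a 6 mm plate (plate top at z 12 mm) and goes over the tube's rim with 2.5 mm to spare all round. A slot 44 mm long along the cap's x, 17 mm wide, goes through the plate. Origin 138 mm above the ledge when resting on the tube, 134.5 when locked. Same after a half turn.
- cap_grip (a point): On the cap's axis 36 mm above its underside, between its two upright grip ears; axes as the cap's. The ears stand at y +25 and -25 mm, 22 mm long along x, 6 mm thick, tops 42 mm above the underside: grip the 56 mm across their outer faces. Ribs inside the ears stop the crossbar after about 57 degrees (1 rad) of turn either way from slot in line with crossbar.
- kettle: Bystander: chrome kettle with a hoop handle, 165 mm across without its spout, 200 mm high. Origin: centre of its underside.
- teapot: Bystander: green glazed teapot, 132 mm across without spout and handle, 117 mm high. Origin: centre of its underside.
- caddy: Bystander: round steel tea caddy with push-fit lid, 87 mm in diameter, 120 mm high. Origin: centre of its underside.
- rack: Bystander: bamboo rack holding four white saucers on edge, 210 mm long along its x, 140 mm wide, 146 mm high. Origin: centre of its underside.
Mind the look-alikes: they are no part of the job. Leave any purple or red look-alike of the base alone.

How it is judged:
On the way, in this order (a step that is already met when the one before it is completed fails the run):
1. the tube stands over the spigot, down on the seat (horizontal distance between tube and base below 0.005 m and z of tube in the frame of base below 0.0665 m and angle between tube's own z axis and vertical below 0.08 rad), for 0.2 s.
2. the cap sits on the tube with the crossbar in its slot (all of step 1 and horizontal distance between cap and base below 0.009 m and angle between cap's own z axis and vertical below 0.1 rad and z of cap in the frame of base below 0.14 m and angle between the x axis of cap and the x axis of base, either way round below 0.4 rad), for 0.1 s.
3. the cap has been turned and locked under the crossbar, and let go (horizontal distance between cap and base below 0.009 m and angle between cap's own z axis and vertical below 0.1 rad and angle between the x axis of cap and the x axis of base, either way round above 0.7 rad and value of joint seat above 0.002 m and z of cap in the frame of base below 0.1375 m and contact force between the fingers and cap below 0.1 N), for 0.2 s.
4. the tray is fully home (value of joint tray below 0.006 m), for 0.1 s.
At the end, for the whole second after the job is handed in: Tube upright over the spigot, within 5 mm of its axis; cap level on it (0.1 rad) within 9 mm, turned over 0.7 rad from the crossbar, locked under it (origin below 137.5 mm, seat still pressed over 2 mm); tray within 6 mm of home; tube and cap at rest (all of step 1 and horizontal distance between cap and base below 0.009 m and angle between cap's own z axis and vertical below 0.1 rad and angle between the x axis of cap and the x axis of base, either way round above 0.7 rad and value of joint seat above 0.002 m and z of cap in the frame of base below 0.1375 m and value of joint tray below 0.006 m and linear speed of each of tube, cap below 0.02 m/s); the robot touches nothing.
It fails at once if one of the other tea things is shifted more than 25 mm or tipped (distance of any of kettle, teapot, caddy, rack from where it was at the start of the episode above 0.025 m or angle between any of kettle, teapot, caddy, rack's own z axis and vertical above 0.3 rad).
It fails at once if the tube or cap is knocked over (angle between any of tube, cap's own z axis and vertical above 0.7 rad).
It fails at once if the tube is dropped onto the base (faster than 0.8 m/s over the spigot) (horizontal distance between tube and base below 0.03 m and z of tube in the frame of base below 0.14 m and linear speed of tube above 0.8 m/s).
It also fails if it takes over 72 s, if anything falls off the work surface, if the arm or the gripper's body presses on something with over 40 N, if the wrist force passes 120 N, or if a joint passes its speed limit or range.

## Working session

There is one attempt and no reset: what is moved stays moved. The work goes in short steps, Python scripts to look and compute and a shell command to move; the robot and the scene stay as the last step left them, time stands still between calls to the robot, and variables do not carry over. Pictures are saved under pics/ and viewed, at most 10 in all, crops included, and the job is handed in when it is done.

```bash
mkdir -p pics; cat > h.py <<'E'
import numpy as np, cv2, json
from rig import manip
from scipy.spatial.transform import Rotation as R
def grab(n,f):
    im=manip.get_image(n); cv2.imwrite('pics/'+f,im[:,:,::-1]); return im
def campose(n,st=None):
    c=manip.camera_info(n)
    if n!='wrist': return c,np.array(c['pose'])
    st=st or manip.read_state(); T=np.eye(4);T[:3,:3]=R.from_quat(st['ee_rot']).as_matrix();T[:3,3]=st['tool_pos']
    return c,T@np.array(c['T_tool_cam'])
def K(c): return np.array([[c['fx'],0,c['cx']],[0,c['fy'],c['cy']],[0,0,1.]])
def ray(c,T,u,v):
    p=cv2.undistortPoints(np.array([[[u,v]]],float),K(c),np.array(c['dist']))[0,0]
    return T[:3,3],T[:3,:3]@np.array([p[0],-p[1],-1.])
def atz(c,T,u,v,z):
    o,d=ray(c,T,u,v); return o+d*(z-o[2])/d[2]
def proj(c,T,P):
    q=(np.atleast_2d(P)-T[:3,3])@T[:3,:3]*[1,-1,-1]
    return cv2.projectPoints(q,np.zeros(3),np.zeros(3),K(c),np.array(c['dist']))[0][:,0]
E
python3 - <<'E'
from h import *
a=grab('scene','s.png');b=grab('side','d.png')
cv2.imwrite('pics/both.png',cv2.resize(np.hstack([a,b])[:,:,::-1],(800,300)))
for n in('scene','side'):
    c,T=campose(n);print(n,c['fx'],c['dist'],T[:3,3].round(3),(-T[:3,2]).round(2))
s=manip.read_state();print(s['ee_rot'],s['tool_pos'],s['time'],manip.tcp_to_tips, manip.camera_info('wrist'))
E
```

```text
scene 372.39029024498666 [-0.06386186  0.          0.          0.          0.        ] [1.546 0.349 0.817] [-0.77 -0.3  -0.57]
side 388.0552514099986 [-0.08753938  0.          0.          0.          0.        ] [ 0.453 -1.088  1.059] [ 0.09  0.74 -0.67]
[ 9.81929538e-01  1.89244820e-01 -1.45500891e-04 -8.70908040e-04] [ 0.24127154 -0.60290304  0.23676198] 0.1 0.011 {'fx': 292.8677010646826, 'fy': 292.8677010646826, 'cx': 255.78857959834426, 'cy': 193.70553694881292, 'dist': array([-0.03223637,  0.        ,  0.        ,  0.        ,  0.        ]), 'T_tool_cam': array([[-6.70762569e-04,  9.61618385e-01,  2.74389561e-01,
         7.44518707e-02],
       [ 9.99999773e-01,  6.28654451e-04,  2.41396715e-04,
         1.15274091e-03],
       [ 5.96353000e-05,  2.74389661e-01, -9.61618589e-01,
        -1.46483745e-01],
       [ 0.00000000e+00,  0.00000000e+00,  0.00000000e+00,
         1.00000000e+00]])}
```

View pics/s.png

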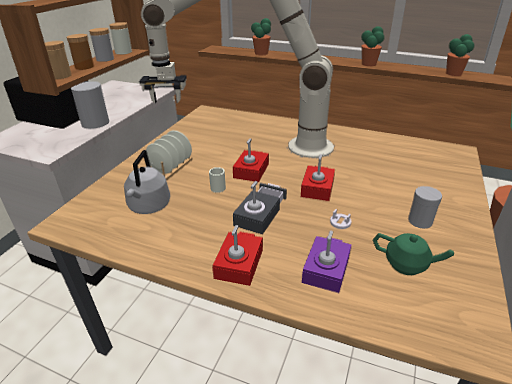

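View pics/d.png

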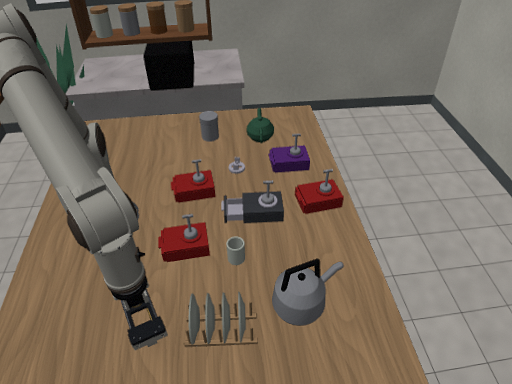

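Candidates in the scene picture: the dark base at (260,208), red ones at (251,163), (318,181) and (238,257), and a purple one at (327,262). The white tube is at (217,180), versus the grey caddy at (424,207). The cap is at (341,219). I choose the dark base, the white tube and the cap. Now a close crop to check them.

```bash
python3 - <<'E'
import cv2,numpy as np
a=cv2.imread('pics/s.png');b=cv2.imread('pics/d.png')
f=lambda i,x,y,w,h,s:cv2.resize(i[y:y+h,x:x+w],(w*s,h*s),interpolation=cv2.INTER_CUBIC)
A=f(a,200,160,160,75,5); B=f(b,215,150,80,120,5); 
cv2.imwrite('pics/c1.png',A)
cv2.imwrite('pics/c2.png',B)
cv2.imwrite('pics/c12.png',np.vstack([cv2.resize(A,(640,300)),np.hstack([cv2.resize(B[:300],(400,300)),np.zeros((300,240,3),np.uint8)])]))
E
```

```text
(no output)
```

View pics/c1.png

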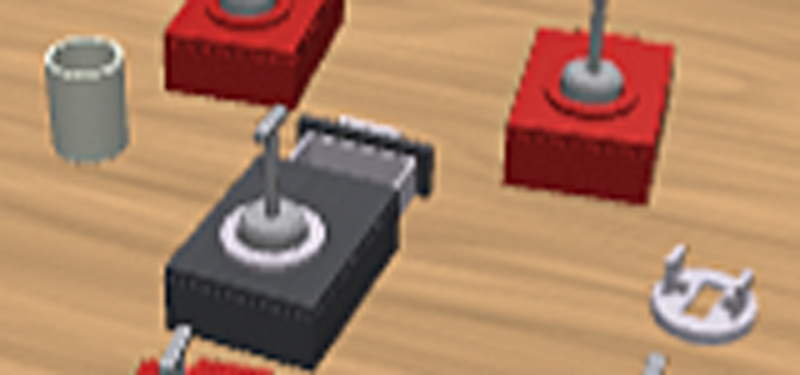

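View pics/c2.png

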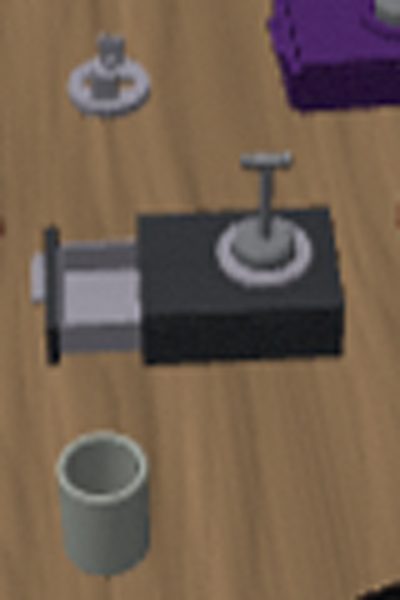

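The crops confirm the dark base with a steel T-post and white-metal seat, and its tray open towards the robot. The white tube is open at both ends. The cap has a slot and two ears.

```bash
python3 - <<'E'
from h import *
def px(n,x,y):
    o=(200,160) if n=='scene' else (215,150)
    return (x+.5)/5-.5+o[0],(y+.5)/5-.5+o[1]
C={n:campose(n) for n in('scene','side')}
def tri(p,q):
    A=[];b=[]
    for n,x in(('scene',p),('side',q)):
        o,d=ray(*C[n],*px(n,*x));d/=np.linalg.norm(d);M=np.eye(3)-np.outer(d,d);A.append(M);b.append(M@o)
    A=np.vstack(A);b=np.hstack(b);s,r,_,_=np.linalg.lstsq(A,b,rcond=None);return s.round(4),np.sqrt(r).round(4)
print('tube rim',tri((86,60),(103,468)))
print('bar',tri((271,122),(266,160)))
print('seat',tri((273,233),(264,250)))
print('cap',tri((703,300),(109,84)))
for l,n,p in [('tubeS','scene',(86,60)),('tubeD','side',(103,468))]: print(l,atz(*C[n],*px(n,*p),.08).round(4))
for n,p in [('scene',(703,300)),('side',(109,84))]: print('cap',atz(*C[n],*px(n,*p),.012).round(4))
for n,p in [('scene',(271,122)),('side',(266,160))]: print('bar',atz(*C[n],*px(n,*p),.1545).round(4))
print('housing side',[atz(*C['side'],*px('side',*p),.056).round(4)[:2] for p in((137,213),(330,209),(341,304),(143,308))])
print('housing scene',[atz(*C['scene'],*px('scene',*p),.056).round(4)[:2] for p in((168,268),(312,306),(399,192))])
print('barends',[atz(*C['side'],*px('side',*p),.1545).round(4)[:2] for p in((243,160),(290,160))])
print('slot',[atz(*C['scene'],*px('scene',*p),.012).round(4)[:2] for p in((716,282),(693,316))])
print('ears',[atz(*C['scene'],*px('scene',*p),.042).round(4)[:2] for p in((681,248),(747,273))])
E
```

```text
tube rim (array([ 0.4735, -0.2498,  0.0778]), array([0.0011]))
bar (array([ 0.6098, -0.0407,  0.1531]), array([0.0012]))
seat (array([ 0.6098, -0.0403,  0.0636]), array([0.0007]))
cap (array([0.5127, 0.2395, 0.0122]), array([0.0016]))
tubeS [ 0.4756 -0.2478  0.08  ]
tubeD [ 0.474  -0.2524  0.08  ]
cap [0.5108 0.2399 0.012 ]
cap [0.5133 0.2382 0.012 ]
bar [ 0.6105 -0.0397  0.1545]
bar [ 0.61   -0.0434  0.1545]
housing side [array([0.5198, 0.0202]), array([0.6681, 0.0066]), array([ 0.6594, -0.0969]), array([ 0.5151, -0.0834])]
housing scene [array([ 0.6612, -0.0949]), array([0.6644, 0.0094]), array([0.5228, 0.0208])]
barends [array([ 0.5936, -0.0414]), array([ 0.627 , -0.0455])]
slot [array([0.4875, 0.2445]), array([0.5306, 0.237 ])]
ears [array([0.4977, 0.2184]), array([0.5096, 0.2662])]
```

```bash
python3 - <<'E'
from h import *
C={n:campose(n) for n in('scene','side')}
for l,n,u,v,z in [('redA bar','side',188,217,.1545),('redA','scene',250,143,.1545),('redB','side',197,162,.1545),('redB','scene',320,158,.1545),('redC','side',327,172,.1545),('redC','scene',236,231,.1545),('purple','side',296,137,.1545),
('rack','side',190,295,.146),('rack','side',240,295,.146),('rackfeet','side',186,345,.0),('rackfeet','side',256,342,.0),('rackfeet','side',254,305,.02),('kettlelid','side',300,276,.12),('kettle','scene',147,188,.07),('caddy','side',209,117,.12),('teapot','side',260,128,.06)]:
    print(l,n,atz(*C[n],u,v,z).round(3)[:2])
E
```

```text
redA bar side [ 0.328 -0.187]
redA scene [ 0.345 -0.163]
redB side [0.358 0.104]
redB scene [0.365 0.12 ]
redC side [ 0.835 -0.016]
redC scene [0.845 0.003]
purple side [0.765 0.223]
rack side [ 0.336 -0.479]
rack side [ 0.471 -0.494]
rackfeet side [ 0.306 -0.548]
rackfeet side [ 0.506 -0.562]
rackfeet side [ 0.513 -0.453]
kettlelid side [ 0.651 -0.434]
kettle scene [ 0.654 -0.443]
caddy side [0.409 0.485]
teapot side [0.643 0.455]
```

```bash
python3 -m pendant '[[13.86,-9.66,0,0.38],[13.86,-9.66,0,0.38],[13.86,-9.66,0,0.38],[13.86,-9.66,0,0.38],[13.86,-9.66,0,0.38],[13.86,-9.66,0,0.38],[13.86,-9.66,0,0.38],[13.86,-9.66,0,0.38],[13.86,-9.66,0,0.38],[13.86,-9.66,0,0.38],[13.86,-9.66,0,0.38],[13.86,-9.66,0,0.38],[13.86,-9.66,0,0.38],[13.86,-9.66,0,0.38],[13.86,-9.66,0,0.38]]' -1 20
python3 - <<'E'
from h import *
s=manip.read_state();grab('wrist','w1.png');print(np.round(s['joint_positions'],3))
c,T=campose('wrist',s)
im=cv2.imread('pics/w1.png')
# predicted outer rim ellipse fit
P=[[.4735+.03*np.cos(t),-.25+.03*np.sin(t),.08] for t in np.linspace(0,6.28,16)]
for u,v in proj(c,T,P): cv2.circle(im,(int(u),int(v)),2,(0,0,255),-1)
cv2.imwrite('pics/w1o.png',im)
E
```

```text
time: 1.35
tool_pos: [0.4722, -0.2525, 0.2374]
ee_rot: [1.0, -0.001, -0.0, 0.0]
wrist_force: [0.2, -0.4, -0.3]
gripper_width: 1.0
finger_force: 0.0
[ 0.886  0.309 -0.535  1.836  0.181  1.046 -1.293]
```

View pics/w1o.png

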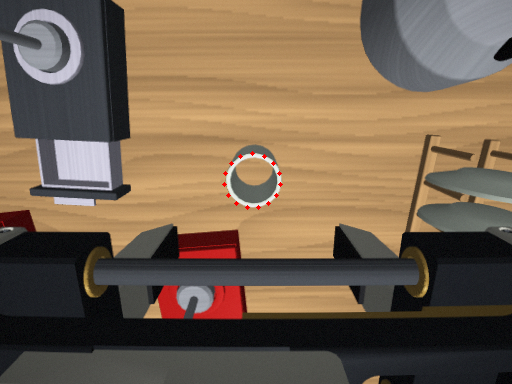

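```bash
cat >> h.py <<'E'
def ring(im,c,T,xy,r,z,thr,tag=None):
    """centre of bright disc outline of radius r at height z, near xy"""
    P=np.array([[xy[0]+r*np.cos(t),xy[1]+r*np.sin(t),z] for t in np.linspace(0,2*np.pi,60,endpoint=False)])
    p=proj(c,T,P).astype(np.float32); e0=cv2.fitEllipse(p)
    m=np.zeros(im.shape[:2],np.uint8); cv2.ellipse(m,(e0[0],(e0[1][0]*1.35,e0[1][1]*1.35),e0[2]),255,-1)
    g=((im.min(2)>thr)&(m>0)).astype(np.uint8)
    cs,_=cv2.findContours(g,cv2.RETR_EXTERNAL,cv2.CHAIN_APPROX_NONE)
    k=cv2.convexHull(max(cs,key=cv2.contourArea)); e=cv2.fitEllipse(k)
    return atz(c,T,*(np.array(e[0])+np.array(xy[2:] if len(xy)>2 else (0,0))),z)-atz(c,T,*e0[0],z)+[xy[0],xy[1],z],np.round(e0,1) if 0 else (e0,e)
E
python3 - <<'E'
from h import *
s=manip.read_state();im=cv2.imread('pics/w1.png');c,T=campose('wrist',s)
for t in(140,170,200): print(ring(im,c,T,(.4735,-.25),.03,.08,t))
print(ring(im,c,T,(.6098,-.0405),.036,.064,170))
print(s['tool_pos'])
E
```

```text
(array([ 0.47488737, -0.25062703,  0.08      ]), (((252.7888946533203, 181.16232299804688), (54.69978713989258, 56.2387809753418), 92.78253173828125), ((253.36973571777344, 179.8927459716797), (54.10567855834961, 55.5523567199707), 97.34636688232422)))
(array([ 0.475072  , -0.25065142,  0.08      ]), (((252.7888946533203, 181.16232299804688), (54.69978713989258, 56.2387809753418), 92.78253173828125), ((253.3916778564453, 179.72373962402344), (53.378326416015625, 55.040958404541016), 92.31838989257812)))
(array([ 0.4748943 , -0.25054237,  0.08      ]), (((252.7888946533203, 181.16232299804688), (54.69978713989258, 56.2387809753418), 92.78253173828125), ((253.2902069091797, 179.8866729736328), (52.8533821105957, 54.177284240722656), 85.93087005615234)))
(array([ 0.61139277, -0.04093666,  0.064     ]), (((46.5717658996582, 47.94971466064453), (66.09632110595703, 78.938232421875), 151.53219604492188), ((46.71921920776367, 46.24777603149414), (63.52166748046875, 76.45153045654297), 151.71421813964844)))
[ 0.47237043 -0.25233602  0.2374604 ]
```

The overlay matches the tube rim at (254,180), so I can descend and grip.

```bash
python3 -m pendant '[[0.1,-0.07,2,0],[0.1,-0.07,4,0],[0.1,-0.07,5.2,0],[0.1,-0.07,6.4,0],[0.1,-0.07,7.1,0],[0.1,-0.07,7.34,0],[0.1,-0.07,7.34,0],[0.1,-0.07,7.34,0]]' -1 20
python3 -m pendant '[[0,0,0,0],[0,0,0,0],[0,0,0,0],[0,0,0,0],[0,0,0,0],[0,0,0,0],[0,0,0,0],[0,0,0,0]]' 1 20
python3 -m pendant '[[0,0,-1,0],[0,0,-2,0],[0,0,-3.5,0],[0,0,-5,0],[0,0,-6.5,0],[0,0,-7.4,0],[0,0,-7.4,0],[0,0,-7.4,0]]'
```

```text
time: 2.07
tool_pos: [0.4765, -0.2495, 0.0549]
ee_rot: [1.0, -0.0, 0.0, 0.0]
wrist_force: [0.6, 0.1, -0.1]
gripper_width: 0.997
finger_force: 0.0
time: 2.73
tool_pos: [0.4765, -0.2493, 0.0548]
ee_rot: [1.0, 0.0, 0.0, 0.0]
wrist_force: [-1.3, -1.6, 5.4]
gripper_width: 0.642
finger_force: 19.8
time: 3.4
tool_pos: [0.4762, -0.2487, 0.2398]
ee_rot: [1.0, 0.0, 0.001, 0.001]
wrist_force: [-0.4, 0.7, -2.9]
gripper_width: 0.64
finger_force: 19.9
```

```bash
python3 -m pendant '[[0.4,-1.2,0,0.08],[0.8,-2.8,0,0.08],[1.2,-4.4,0,0.08],[1.5,-6,0,0.08],[1.76,-7.4,0,0.08],[1.76,-8.1,0,0.08],[1.76,-8.36,0,0.08],[1.76,-8.36,0,0.08],[1.76,-8.36,0,0.08],[1.76,-8.36,0,0.08]]'
python3 - <<'E'
from h import *
s=manip.read_state();im=grab('wrist','w2.png')[:,:,::-1].copy();c,T=campose('wrist',s)
tp=s['tool_pos'];print(tp,R.from_quat(s['ee_rot']).as_rotvec())
z=tp[2]+.0255
r=ring(im,c,T,(tp[0],tp[1]),.03,z,150);print('held',r)
q=ring(im,c,T,(.6105,-.041),.036,.064,170);print('seat',q)
for e,col in((r[1][1],(0,0,255)),(q[1][1],(255,0,0))): cv2.ellipse(im,e,col,1)
for P in proj(c,T,[[.6105,-.041,.1545],[.6105-.018,-.0395,.1545],[.6105+.018,-.0425,.1545]]): cv2.circle(im,(int(P[0]),int(P[1])),1,(0,255,0),-1)
cv2.imwrite('pics/w2o.png',im)
E
```

```text
time: 4.23
tool_pos: [0.5191, -0.0418, 0.2381]
ee_rot: [0.999, -0.041, -0.001, 0.0]
wrist_force: [0.0, -0.4, -2.3]
gripper_width: 0.637
finger_force: 19.9
[ 0.51907605 -0.04178586  0.23805995] [ 3.13833708 -0.12844329 -0.00340177]
held (array([ 0.52633677, -0.04312169,  0.26355995]), (((254.2415313720703, 272.96514892578125), (112.73104095458984, 128.07809448242188), 90.26741790771484), ((255.8126983642578, 258.85821533203125), (77.14205169677734, 112.061767578125), 90.4045181274414)))
seat (array([ 0.61154204, -0.04025609,  0.064     ]), (((246.96246337890625, 92.91139221191406), (69.19025421142578, 72.54106903076172), 175.72433471679688), ((246.15879821777344, 91.92552947998047), (67.48095703125, 70.90426635742188), 175.10914611816406)))
```

View pics/w2o.png

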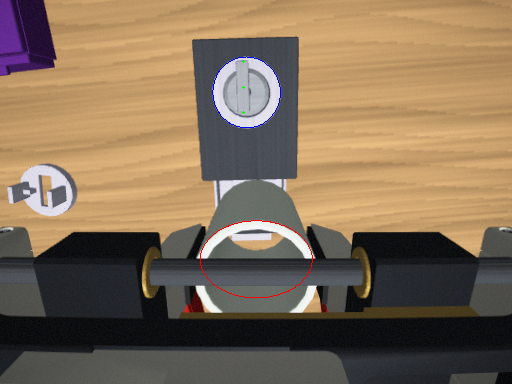

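```bash
python3 - <<'E'
from h import *
from scipy.optimize import least_squares
s=manip.read_state();im=cv2.imread('pics/w2.png');c,T=campose('wrist',s);tp=s['tool_pos']
pts=[]
for v in list(range(222,258,2))+list(range(286,312,2)):
    w=np.where(im[v,190:325].min(1)>170)[0]+190
    if len(w)>3: pts+= [(w[0]-.5,v),(w[-1]+.5,v)]
pts=np.array(pts,float); print(pts[::6].tolist())
def res(p):
    t=np.linspace(0,2*np.pi,180)
    q=proj(c,T,np.c_[p[0]+.03*np.cos(t),p[1]+.03*np.sin(t),0*t+p[2]])
    e=cv2.fitEllipse(q.astype(np.float32));(cx,cy),(a,b),th=e;th=np.radians(th)
    d=pts-[cx,cy];x=d@[np.cos(th),np.sin(th)];y=d@[-np.sin(th),np.cos(th)]
    return (np.hypot(x/(a/2),y/(b/2))-1)*50
f=least_squares(res,[tp[0],tp[1],tp[2]+.02],loss='soft_l1',x_scale=.01,diff_step=1e-3);print(f.x,f.x-tp,np.abs(f.fun).mean())
E
```

```text
[[238.5, 222.0], [223.5, 228.0], [214.5, 234.0], [207.5, 240.0], [202.5, 246.0], [199.5, 252.0], [195.5, 286.0], [196.5, 292.0], [200.5, 298.0], [203.5, 304.0], [208.5, 310.0]]
[ 0.51602689 -0.04230233  0.25996113] [-0.0032718  -0.00041733  0.02159101] 0.2272819466053474
```

```bash
python3 -m pendant '[[1.2,-0.2,0,0],[2.4,-0.3,0,0],[3.3,-0.39,0,0],[3.76,-0.39,0,0],[3.76,-0.39,0,0],[3.76,-0.39,0,0],[3.76,-0.39,0,0]]'
python3 - <<'E'
from h import *
P=[manip.read_state()['tool_pos']]
a=grab('scene','s3.png');P+=[manip.read_state()['tool_pos']];b=grab('side','d3.png');P+=[manip.read_state()['tool_pos']];print(P)
f=lambda i,x,y,w,h,s:cv2.resize(i[y:y+h,x:x+w],(w*s,h*s),interpolation=cv2.INTER_CUBIC)
cv2.imwrite('pics/c3.png',np.hstack([f(a,222,110,70,110,5),f(b,235,120,70,110,5)])[:,:,::-1])
E
```

```text
time: 4.87
tool_pos: [0.6132, -0.0385, 0.2386]
ee_rot: [0.999, -0.04, -0.001, 0.0]
wrist_force: [-1.2, 0.0, -2.6]
gripper_width: 0.643
finger_force: 19.9
[array([ 0.61321958, -0.03846255,  0.23861341]), array([ 0.61320333, -0.03822547,  0.23890432]), array([ 0.61330871, -0.03806109,  0.23912836])]
```

View pics/c3.png

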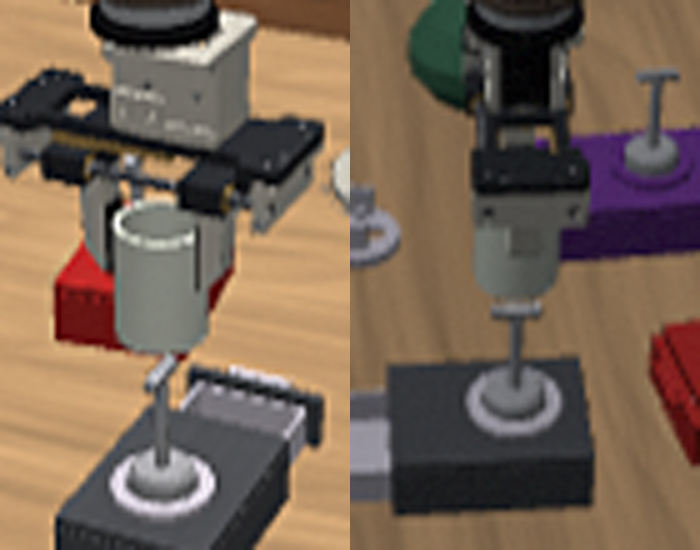

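Both views show the tube axis on the post: scene column 254.4 for tube and seat alike, and the side view within about 0.5 mm. I can lower it.

```bash
python3 -m pendant '[[0.02,0,0.8,0],[0.02,0,1.6,0],[0.02,0,2.4,0],[0.02,0,3.2,0],[0.02,0,3.8,0],[0.02,0,4.1,0],[0.02,0,4.1,0],[0.02,0,4.1,0]]'
python3 -m pendant '[[0,0,0.1,0],[0,0,0.2,0],[0,0,0.3,0],[0,0,0.4,0],[0,0,0.45,0],[0,0,0.5,0],[0,0,0.5,0],[0,0,0.5,0]]'
```

```text
time: 5.63
tool_pos: [0.6147, -0.0375, 0.1372]
ee_rot: [0.999, -0.04, 0.0, 0.0]
wrist_force: [0.3, 0.7, -3.0]
gripper_width: 0.643
finger_force: 19.9
time: 6.3
tool_pos: [0.6146, -0.0376, 0.124]
ee_rot: [0.999, -0.04, -0.0, 0.0]
wrist_force: [-0.7, -0.6, -3.9]
gripper_width: 0.642
finger_force: 19.9
```

```bash
python3 -m pendant '[[0,0,0.05,0],[0,0,0.1,0],[0,0,0.15,0],[0,0,0.2,0],[0,0,0.2,0],[0,0,0.2,0]]'
```

```text
time: 6.8
tool_pos: [0.6147, -0.0377, 0.119]
ee_rot: [0.999, -0.04, -0.0, 0.0]
wrist_force: [-1.2, -1.9, -3.0]
gripper_width: 0.64
finger_force: 19.9
```

```bash
python3 -m pendant '[[0,0,0,0],[0,0,0,0],[0,0,0,0],[0,0,0,0],[0,0,0,0],[0,0,0,0]]' -1
python3 -m pendant '[[0,0,-1,0],[0,0,-2.5,0],[0,0,-4,0],[0,0,-5,0],[0,0,-5,0]]'
python3 - <<'E'
from h import *
s=manip.read_state();p=s['tool_pos'];psi=-.08
d=np.array([.505-p[0],.2395-p[1]]);print(p,np.round(s['joint_positions'],2),'units',d@[np.cos(psi),np.sin(psi)]/.025,d@[np.sin(psi),-np.cos(psi)]/.025)
a=grab('side','d4.png');cv2.imwrite('pics/c4.png',cv2.resize(a[140:240,200:310],(550,500))[:,:,::-1])
E
```

```text
time: 7.3
tool_pos: [0.6151, -0.0372, 0.1195]
ee_rot: [0.999, -0.04, 0.0, -0.0]
wrist_force: [-0.5, 0.3, -0.4]
gripper_width: 0.988
finger_force: 0.0
time: 7.72
tool_pos: [0.6186, -0.0368, 0.2511]
ee_rot: [0.999, -0.04, 0.006, 0.0]
wrist_force: [0.8, -0.3, 1.1]
gripper_width: 1.005
finger_force: 0.0
[ 0.61863348 -0.0367569   0.25111537] [ 0.47  0.46 -0.61  1.62  0.29  1.14 -1.86] units -5.413881303024938 -10.651694651769482
```

View pics/c4.png

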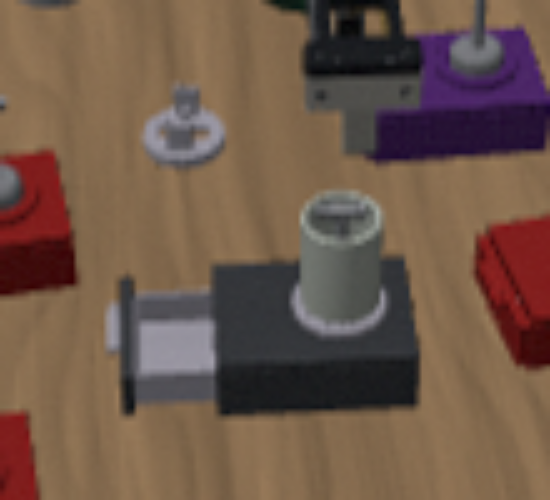

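The tube stands on the seat with the crossbar inside it. Next the cap. I turn the wrist half round to stay clear of the joint 7 limit.

```bash
python3 -m pendant '[[-5.05,-10.66,0,-2.3],[-5.05,-10.66,0,-2.3],[-5.05,-10.66,0,-2.3],[-5.05,-10.66,0,-2.3],[-5.05,-10.66,0,-2.3],[-5.05,-10.66,0,-2.3],[-5.05,-10.66,0,-2.3],[-5.05,-10.66,0,-2.3],[-5.05,-10.66,0,-2.3],[-5.05,-10.66,0,-2.3],[-5.05,-10.66,0,-2.3],[-5.05,-10.66,0,-2.3],[-5.05,-10.66,0,-2.3],[-5.05,-10.66,0,-2.3],[-5.05,-10.66,0,-2.3],[-5.05,-10.66,0,-2.3],[-5.05,-10.66,0,-2.3],[-5.05,-10.66,0,-2.3],[-5.05,-10.66,0,-2.3],[-5.05,-10.66,0,-2.3]]'
python3 -m pendant '[[0,0,0,-0.72],[0,0,0,-0.72],[0,0,0,-0.72],[0,0,0,-0.72],[0,0,0,-0.72],[0,0,0,-0.72],[0,0,0,-0.72],[0,0,0,-0.72]]'
python3 - <<'E'
from h import *
s=manip.read_state();im=grab('wrist','w5.png')[:,:,::-1].copy();c,T=campose('wrist',s);M=R.from_quat(s['ee_rot']).as_matrix()
print(s['tool_pos'],np.round(s['joint_positions'],2),'psi',np.arctan2(M[1,0],M[0,0]))
q=ring(im,c,T,(.514,.239),.036,.012,150);print(q)
cv2.ellipse(im,q[1][1],(0,0,255),1)
u,v=map(int,q[1][1][0]);x0,y0=max(u-75,0),max(v-55,0);print(x0,y0)
cv2.imwrite('pics/w5c.png',cv2.resize(im[y0:y0+110,x0:x0+150],None,fx=5,fy=5,interpolation=cv2.INTER_CUBIC))
E
```

```text
time: 9.43
tool_pos: [0.5094, 0.2378, 0.2428]
ee_rot: [0.443, 0.896, -0.001, -0.001]
wrist_force: [0.9, -0.5, -0.2]
gripper_width: 0.999
finger_force: 0.0
time: 10.1
tool_pos: [0.5097, 0.2382, 0.2434]
ee_rot: [0.102, 0.995, 0.0, -0.001]
wrist_force: [-0.2, -0.2, -0.3]
gripper_width: 0.996
finger_force: 0.0
[0.50966191 0.23815994 0.2434475 ] [ 0.45  0.7  -1.35  1.75  0.71  1.29  0.29] psi 2.9367325640824635
(array([0.51374914, 0.24090841, 0.012     ]), (((257.65142822265625, 170.7290496826172), (53.871925354003906, 54.81782913208008), 87.28447723388672), ((259.03704833984375, 170.25332641601562), (53.37310028076172, 54.22755432128906), 85.46717071533203)))
184 115
```

View pics/w5c.png

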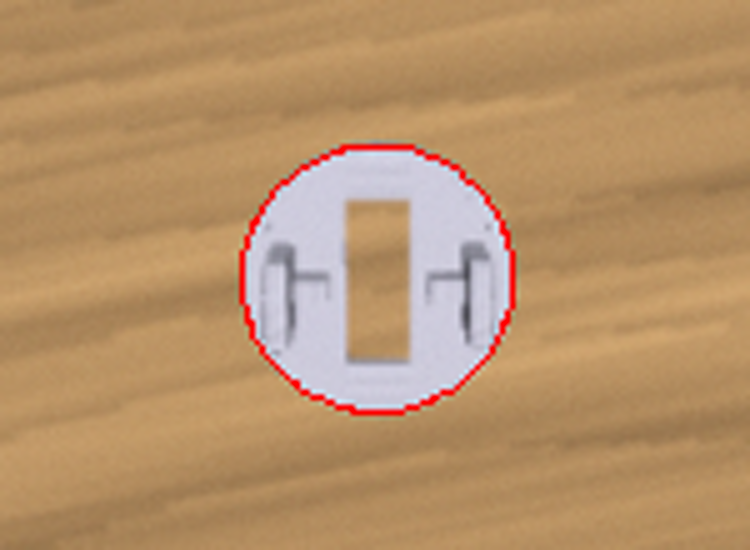

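The cap is square in the view: slot upright at its centre (259,170) and ears left and right. So I descend and grip it.

```bash
python3 -m pendant '[[-0.13,0.14,1.6,0],[-0.13,0.14,3.2,0],[-0.13,0.14,4.8,0],[-0.13,0.14,6.4,0],[-0.13,0.14,7.6,0],[-0.13,0.14,8.3,0],[-0.13,0.14,8.6,0],[-0.13,0.14,8.6,0],[-0.13,0.14,8.6,0]]'
python3 -m pendant '[[0,0,0,0],[0,0,0,0],[0,0,0,0],[0,0,0,0],[0,0,0,0],[0,0,0,0],[0,0,0,0],[0,0,0,0]]' 1 40
python3 -m pendant '[[0,0,-1,0],[0,0,-2.5,0],[0,0,-4,0],[0,0,-5.5,0],[0,0,-7,0],[0,0,-7.6,0],[0,0,-7.6,0],[0,0,-7.6,0]]'
python3 - <<'E'
from h import *
s=manip.read_state();im=grab('wrist','w6.png')[:,:,::-1].copy();c,T=campose('wrist',s);M=R.from_quat(s['ee_rot']).as_matrix();tp=s['tool_pos']
print(tp,np.round(s['joint_positions'],2),'psi',np.arctan2(M[1,0],M[0,0]))
q=ring(im,c,T,(tp[0],tp[1]),.036,tp[2]-.016,150);print(q, q[0]-tp)
cv2.ellipse(im,q[1][0],(0,0,255),1);cv2.ellipse(im,q[1][1],(0,255,0),1);cv2.imwrite('pics/w6o.png',im)
E
```

```text
time: 10.9
tool_pos: [0.5143, 0.2416, 0.03]
ee_rot: [0.101, 0.995, 0.0, 0.0]
wrist_force: [-0.3, 0.2, -0.0]
gripper_width: 1.0
finger_force: 0.0
time: 11.57
tool_pos: [0.5142, 0.2411, 0.0296]
ee_rot: [0.1, 0.995, 0.0, 0.0]
wrist_force: [0.8, -0.3, 3.2]
gripper_width: 0.61
finger_force: 40.0
time: 12.23
tool_pos: [0.5141, 0.2406, 0.219]
ee_rot: [0.1, 0.995, -0.0, 0.0]
wrist_force: [0.5, 0.5, -2.4]
gripper_width: 0.609
finger_force: 40.0
[0.51408233 0.24057382 0.21900935] [ 0.42  0.73 -1.32  1.77  0.74  1.26  0.28] psi 2.9403515102111455
(array([0.50761091, 0.24099817, 0.20300935]), (((257.0006103515625, 232.79893493652344), (110.32466125488281, 119.62338256835938), 89.66545867919922), ((255.5279083251953, 222.80361938476562), (94.66015625, 112.34361267089844), 94.23271179199219))) [-0.00647143  0.00042434 -0.016     ]
```

```bash
python3 -m pendant '[[-1,-1,-0.8,-0.117],[-2.1,-2.1,-0.8,-0.117],[-3.2,-3.2,-0.8,-0.117],[-4.3,-4.3,-0.8,-0.117],[-5.4,-5.4,-0.8,-0.117],[-6.5,-6.5,-0.8,-0.117],[-7.6,-7.6,-0.8,-0.117],[-8.6,-8.6,-0.8,-0.117],[-9.3,-9.4,-0.8,-0.117],[-9.57,-9.7,-0.8,-0.117],[-9.57,-9.7,-0.8,-0.117],[-9.57,-9.7,-0.8,-0.117],[-9.57,-9.7,-0.8,-0.117]]'
python3 - <<'E'
from h import *
from scipy.optimize import least_squares
s=manip.read_state();im=grab('wrist','w7.png')[:,:,::-1].copy();c,T=campose('wrist',s);M=R.from_quat(s['ee_rot']).as_matrix();tp=s['tool_pos']
print(tp,np.round(s['joint_positions'],2),'psi',np.arctan2(M[1,0],M[0,0]))
q=ring(im,c,T,(.6115,-.040),.030,.144,150);print('tube',q)
t=np.linspace(0,2*np.pi,180)
e=cv2.fitEllipse(proj(c,T,np.c_[tp[0]+.036*np.cos(t),tp[1]+.036*np.sin(t),0*t+tp[2]-.0176]).astype(np.float32))
cv2.ellipse(im,e,(0,0,255),1);cv2.ellipse(im,q[1][1],(255,0,0),1)
for a in(-.085,):
  for P in proj(c,T,[[.6112+k*np.cos(a),-.040+k*np.sin(a),.1545] for k in(-.018,0,.018)]): cv2.circle(im,(round(P[0]),round(P[1])),0,(0,255,0),-1)
cv2.imwrite('pics/w7o.png',cv2.resize(im[40:330,130:390],None,fx=2,fy=2))
E
```

```text
time: 13.37
tool_pos: [0.6987, -0.0415, 0.2383]
ee_rot: [0.04, 0.999, 0.001, -0.001]
wrist_force: [0.2, 0.0, -1.2]
gripper_width: 0.609
finger_force: 40.0
[ 0.69868899 -0.0414544   0.23831819] [ 0.71  0.91 -1.27  1.39  0.86  1.45  0.96] psi 3.061741112992161
tube (array([ 0.61262218, -0.03856402,  0.144     ]), (((249.62123107910156, 90.77840423583984), (76.78340148925781, 80.5767593383789), 177.1205596923828), ((251.5753173828125, 92.12540435791016), (74.93611145019531, 78.57235717773438), 175.015625)))
```

View pics/w7o.png

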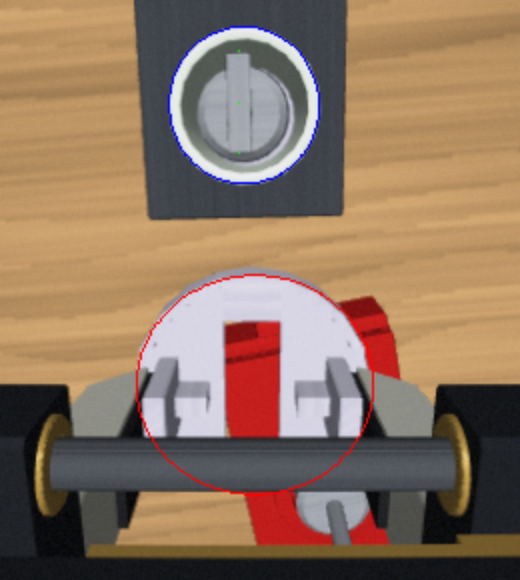

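The view shows the tube rim at about (251,92) with the crossbar upright in it, in line with the slot of the held cap. I'm checking the cap's lateral offset numerically.

```bash
python3 - <<'E'
from h import *
s=manip.read_state();c,T=campose('wrist',s);tp=s['tool_pos'];M=R.from_quat(s['ee_rot']).as_matrix()
print(M.round(4),tp)
print(proj(c,T,[tp,tp-.0176*M[:,2],tp-[0,0,.0176],tp+[0,0,.0176]]))
im=cv2.imread('pics/w7.png')
g=(im.min(2)>150)
from scipy.optimize import least_squares
# plate outer edge, held cap rows (orig) above the fingers
pts=[]
for v in range(182,222,2):
    w=np.where(g[v,190:325])[0]+190
    if len(w)>3: pts+=[(w[0]-.5,v),(w[-1]+.5,v)]
pts=np.array(pts);t=np.linspace(0,2*np.pi,180)
def res(p):
    P=tp+M@[0,0,p[2]];X=np.c_[.036*np.cos(t),.036*np.sin(t),0*t+p[2]]+[p[0],p[1],0]
    e=cv2.fitEllipse(proj(c,T,tp+X@M.T).astype(np.float32));(cx,cy),(a,b),th=e;th=np.radians(th)
    d=pts-[cx,cy];x=d@[np.cos(th),np.sin(th)];y=d@[-np.sin(th),np.cos(th)]
    return (np.hypot(x/(a/2),y/(b/2))-1)*55
f=least_squares(res,[0,0,.0176],loss='soft_l1',x_scale=.01,diff_step=1e-3);print('cap plate in tool',f.x,np.abs(f.fun).mean())
# with height fixed
h=.018
f2=least_squares(lambda p:res([p[0],p[1],h]),[0,0],loss='soft_l1',x_scale=.01,diff_step=1e-3);print('fixed',f2.x,np.abs(f2.fun).mean())
print(ring(im,c,T,(.6125,-.0386),.030,.144,170)[0])
E
```

```text
[[-9.968e-01  7.930e-02 -1.100e-03]
 [ 7.930e-02  9.968e-01  8.000e-04]
 [ 1.100e-03  7.000e-04 -1.000e+00]] [ 0.69884752 -0.04132502  0.23884221]
[[257.31966841 248.21209989]
 [257.4975805  264.37129922]
 [257.1546131  235.13577876]
 [257.52303208 264.33533613]]
cap plate in tool [-0.00045848 -0.0010018   0.02042617] 0.26990975472769907
fixed [-0.00016933 -0.00099894] 0.3233356109106641
[ 0.61282655 -0.03846595  0.144     ]
```

```bash
python3 -m pendant '[[1.2,-0.05,0,0],[2.4,-0.1,0,0],[3.2,-0.13,0,0],[3.45,-0.13,0,0],[3.45,-0.13,0.4,0],[3.45,-0.13,0.9,0],[3.45,-0.13,1.5,0],[3.45,-0.13,2,0],[3.45,-0.13,2.3,0],[3.45,-0.13,2.3,0],[3.45,-0.13,2.3,0]]'
python3 - <<'E'
from h import *
print(manip.read_state()['wrist_force'])
s=manip.read_state();im=grab('wrist','w8.png');c,T=campose('wrist',s);tp=s['tool_pos'];print(tp,np.round(s['joint_positions'],2),np.array(manip.camera_info('wrist')['T_tool_cam'])[:3,3])
E
```

```text
time: 14.33
tool_pos: [0.6137, -0.04, 0.1808]
ee_rot: [0.042, 0.999, 0.0, -0.001]
wrist_force: [-0.4, 0.5, -1.0]
gripper_width: 0.605
finger_force: 40.0
[-0.36836695  0.53552547 -1.02258042]
[ 0.61372181 -0.039967    0.18079593] [ 0.84  0.87 -1.3   1.68  0.87  1.29  0.86] [ 0.07290328 -0.0007855  -0.14648288]
```

```bash
python3 -m pendant '[[0,0,0,0],[0,0,0,0],[0,0,0,0]]'
python3 - <<'E'
from h import *
from scipy.optimize import least_squares
P=[]
for i in range(4): manip.get_image('wrist'); P.append(manip.read_state()['tool_pos'])
print(np.mean(P,0),np.std(P,0))
# axis alignment from fixed cameras: projected columns
print(R.from_quat(manip.read_state()['ee_rot']).as_matrix().round(4)[:2,0])
E
```

```text
time: 14.63
tool_pos: [0.6142, -0.0403, 0.1824]
ee_rot: [0.042, 0.999, 0.0, 0.001]
wrist_force: [0.2, -0.8, -1.9]
gripper_width: 0.61
finger_force: 40.0
[ 0.6139891  -0.04039232  0.18215647] [6.86236707e-05 3.17984773e-05 1.13240590e-04]
[-0.9965  0.0838]
```

```bash
python3 -m pendant '[[0.07,0.1,0,0],[0.07,0.1,0,0],[0.07,0.1,0,0],[0.07,0.1,0,0],[0.07,0.1,0,0],[0.07,0.1,0,0]]'
python3 - <<'E'
from h import *
P=[]
im=[]
for n in('scene','side'): im.append(manip.get_image(n).astype(int)); P.append(manip.read_state()['tool_pos'])
print(np.mean(P,0))
# column profile of cap (bright, neutral) and tube edges: print bright neutral runs per row near cap and tube
for n,I,u0,u1,v0,v1 in(('scene',im[0],225,290,165,215),('side',im[1],240,300,165,205)):
    for v in range(v0,v1,2):
        r=I[v,u0:u1];m=(r.min(1)>105)&(r.max(1)-r.min(1)<28);w=np.where(m)[0]+u0
        print(n,v,(w[0],w[-1],len(w)) if len(w) else '',end='; ')
    print()
E
```

```text
time: 15.33
tool_pos: [0.6123, -0.0378, 0.1817]
ee_rot: [0.042, 0.999, -0.0, 0.0]
wrist_force: [-0.1, 0.3, -1.6]
gripper_width: 0.607
finger_force: 40.0
[ 0.61227218 -0.03774471  0.18170389]
scene 165 (np.int64(240), np.int64(274), 6); scene 167 (np.int64(240), np.int64(274), 6); scene 169 (np.int64(240), np.int64(274), 7); scene 171 (np.int64(240), np.int64(265), 10); scene 173 (np.int64(241), np.int64(265), 10); scene 175 (np.int64(242), np.int64(265), 7); scene 177 (np.int64(243), np.int64(265), 18); scene 179 (np.int64(244), np.int64(262), 11); scene 181 (np.int64(244), np.int64(264), 15); scene 183 (np.int64(244), np.int64(268), 22); scene 185 (np.int64(245), np.int64(277), 27); scene 187 (np.int64(248), np.int64(279), 19); scene 189 (np.int64(246), np.int64(274), 28); scene 191 (np.int64(248), np.int64(282), 33); scene 193 (np.int64(247), np.int64(282), 33); scene 195 (np.int64(247), np.int64(281), 24); scene 197 (np.int64(247), np.int64(282), 19); scene 199 (np.int64(246), np.int64(280), 18); scene 201 (np.int64(246), np.int64(280), 18); scene 203 (np.int64(245), np.int64(263)
[... 187 characters left out ...]
6); scene 213 (np.int64(252), np.int64(256), 5); 
side 165 ; side 167 ; side 169 ; side 171 ; side 173 ; side 175 ; side 177 ; side 179 (np.int64(258), np.int64(277), 9); side 181 (np.int64(258), np.int64(277), 13); side 183 (np.int64(260), np.int64(275), 10); side 185 (np.int64(260), np.int64(271), 9); side 187 (np.int64(261), np.int64(272), 7); side 189 (np.int64(260), np.int64(262), 3); side 191 (np.int64(260), np.int64(263), 4); side 193 (np.int64(260), np.int64(262), 3); side 195 (np.int64(261), np.int64(262), 2); side 197 (np.int64(259), np.int64(262), 4); side 199 (np.int64(259), np.int64(276), 4); side 201 (np.int64(259), np.int64(276), 5); side 203 (np.int64(260), np.int64(275), 8);
```

```bash
python3 -m pendant '[[0,0,0.1,0],[0,0,0.2,0],[0,0,0.3,0],[0,0,0.35,0],[0,0,0.35,0]]'
python3 -m pendant '[[0,0,0.05,0],[0,0,0.1,0],[0,0,0.15,0],[0,0,0.2,0],[0,0,0.2,0],[0,0,0.2,0]]'
```

```text
time: 15.85
tool_pos: [0.612, -0.0378, 0.1724]
ee_rot: [0.042, 0.999, 0.0, -0.0]
wrist_force: [0.0, -0.7, -1.7]
gripper_width: 0.607
finger_force: 40.0
time: 16.35
tool_pos: [0.6122, -0.0377, 0.1679]
ee_rot: [0.042, 0.999, -0.0, -0.0]
wrist_force: [0.0, 0.3, -2.2]
gripper_width: 0.606
finger_force: 40.0
```

```bash
python3 -m pendant '[[0,0,0.05,0],[0,0,0.1,0],[0,0,0.16,0],[0,0,0.22,0],[0,0,0.28,0],[0,0,0.28,0],[0,0,0.28,0]]'
```

```text
time: 16.93
tool_pos: [0.6125, -0.0376, 0.1616]
ee_rot: [0.042, 0.999, -0.0, 0.0]
wrist_force: [-1.1, -0.8, 5.9]
gripper_width: 0.608
finger_force: 40.0
```

```bash
python3 -m pendant '[[0,0,0.04,0],[0,0,0.07,0],[0,0,0.07,0],[0,0,0.07,0],[0,0,0.07,0]]'; python3 -c "
from h import *
F=[]
for i in range(5): F.append(manip.read_state()['wrist_force']);manip.get_image('side')
print(np.mean(F,0),manip.read_state()['tool_pos'],np.round(manip.read_state()['joint_positions'],2))"
```

```text
time: 17.35
tool_pos: [0.6126, -0.0376, 0.1603]
ee_rot: [0.042, 0.999, -0.0, 0.001]
wrist_force: [-1.7, -1.6, 8.1]
gripper_width: 0.6
finger_force: 40.0
[-1.85873568 -1.34814581  7.41344057] [ 0.61262454 -0.03758705  0.16030814] [ 0.83  0.89 -1.28  1.7   0.9   1.26  0.84]
```

```bash
python3 -m pendant '[[0,0,0,0.08],[0,0,0,0.16],[0,0,0,0.24],[0,0,0,0.32],[0,0,0,0.4],[0,0,0,0.48],[0,0,0,0.56],[0,0,0,0.64],[0,0,0,0.72],[0,0,0,0.8],[0,0,0,0.88],[0,0,0,0.95],[0,0,0,0.95],[0,0,0,0.95]]'; python3 -c "
from h import *
s=manip.read_state();M=R.from_quat(s['ee_rot']).as_matrix();print('psi',np.arctan2(M[1,0],M[0,0]),s['ft_torque'],s['wrist_force'],s['tool_pos'],np.round(s['joint_positions'],2))"
```

```text
time: 18.77
tool_pos: [0.6141, -0.0395, 0.1606]
ee_rot: [0.495, 0.869, -0.0, 0.002]
wrist_force: [0.9, -3.8, 5.6]
gripper_width: 0.605
finger_force: 40.0
psi 2.105704303658652 [-0.76321497 -0.32518536 -0.07272964] [ 0.86448339 -3.78797064  5.60897389] [ 0.61407681 -0.03952533  0.16056502] [ 0.76  0.77 -1.1   1.7   0.75  1.15 -0.02]
```

```bash
python3 -m pendant '[[0,0,0,0.04],[0,0,0,0.04],[0,0,-0.04,0.04],[0,0,-0.08,0.04],[0,0,-0.11,0.03],[0,0,-0.11,0.03],[0,0,-0.11,0.03]]'
python3 -m pendant '[[0,0,0,0],[0,0,0,0],[0,0,0,0],[0,0,0,0],[0,0,0,0],[0,0,0,0]]' -1
python3 -m pendant '[[0,0,-0.5,0],[0,0,-1.2,0],[0,0,-2,0],[0,0,-3,0],[0,0,-4,0],[0,0,-4,0],[0,0,-4,0]]'
python3 - <<'E'
from h import *
s=manip.read_state();im=grab('wrist','w9.png')[:,:,::-1].copy();c,T=campose('wrist',s);M=R.from_quat(s['ee_rot']).as_matrix()
print(s['tool_pos'],'psi',np.arctan2(M[1,0],M[0,0]),np.round(s['joint_positions'],2))
q=ring(im,c,T,(.6125,-.0385),.036,.1465,150);print(q)
g=cv2.imread('pics/w9.png')
(u,v),_,_=q[1][1];ys,xs=np.mgrid[0:384,0:512];inn=np.hypot(xs-u,ys-v)<min(q[1][1][1])*.4
m=((g.min(2)<120)&inn).astype(np.uint8)
n,l,st,ce=cv2.connectedComponentsWithStats(m)
for i in range(1,n):
    if st[i,4]>40:
        p=np.argwhere(l==i)[:,::-1].astype(np.float32);r=cv2.minAreaRect(p);b=cv2.boxPoints(r);w=[atz(c,T,*k,.1465)[:2] for k in b]
        e=[w[1]-w[0],w[2]-w[1]];a=max(e,key=np.linalg.norm);print(st[i,4],[np.linalg.norm(k).round(4) for k in e],'yaw',np.arctan(a[1]/a[0]).round(3))
E
```

```text
time: 19.35
tool_pos: [0.6138, -0.0398, 0.1626]
ee_rot: [0.508, 0.861, -0.0, 0.002]
wrist_force: [2.6, -4.6, 3.3]
gripper_width: 0.605
finger_force: 40.0
time: 19.85
tool_pos: [0.6121, -0.0374, 0.1618]
ee_rot: [0.507, 0.862, 0.0, -0.0]
wrist_force: [0.7, 1.1, -0.4]
gripper_width: 0.981
finger_force: 0.0
time: 20.43
tool_pos: [0.6133, -0.0372, 0.2645]
ee_rot: [0.507, 0.862, 0.001, 0.002]
wrist_force: [-0.6, -0.0, -0.9]
gripper_width: 0.999
finger_force: 0.0
[ 0.61330667 -0.03718233  0.26454323] psi 2.077985579279625 [ 0.81  0.66 -1.19  1.6   0.64  1.31  0.03]
(array([ 0.6117612, -0.0364721,  0.1465   ]), (((253.6181182861328, 190.1136932373047), (74.0625228881836, 76.83930969238281), 90.93356323242188), ((253.97515869140625, 187.9119415283203), (75.088623046875, 84.99541473388672), 172.59454345703125)))
199 [np.float64(0.0147), np.float64(0.0331)] yaw -0.05
93 [np.float64(0.0158), np.float64(0.0167)] yaw -0.253
133 [np.float64(0.017), np.float64(0.0141)] yaw -1.073
```

The cap is locked: its slot lies about 1 rad off the crossbar. Now to locate the tray front.

```bash
python3 - <<'E'
from h import *
c,T=campose('side');B=np.array([.611,-.039]);a=-.085;X=np.array([np.cos(a),np.sin(a)]);Y=np.array([-X[1],X[0]])
for l,p,z in[('lip outer',(33,278),.047),('panel top far',(47,228),.048),('panel top near',(47,322),.048),('panel base near',(50,362),.004)]:
    w=atz(c,T,(p[0]+.5)/5-.5+215,(p[1]+.5)/5-.5+150,z)[:2]-B;print(l,w@X,w@Y)
s=manip.read_state();p=s['tool_pos'][:2];M=R.from_quat(s['ee_rot']).as_matrix();tx,ty=M[:2,0],M[:2,1]
for back in(.215,.21):
    t=B-back*X;d=t-p;print(back,t,'units',d@tx/.025,d@ty/.025,s['tool_pos'][2])
E
```

```text
lip outer -0.17440134457176046 -0.00857034414141146
panel top far -0.1655234204408193 0.045466073562054586
panel top near -0.16235331280094273 -0.05632975295654712
panel base near -0.1628920780327666 -0.054858207567819686
0.215 [ 0.39677622 -0.020747  ] units 4.781306202181406 -7.21351500863296 0.26295418045937763
0.21 [ 0.40175817 -0.02117149] units 4.669692954563547 -7.0475559563610695 0.26295418045937763
```

```bash
python3 -m pendant '[[1,-1.5,0,-0.1],[1.8,-2.7,0,-0.2],[2.7,-4,0,-0.3],[3.5,-5.3,0,-0.4],[4.1,-6.2,0,-0.5],[4.45,-6.72,0,-0.6],[4.45,-6.72,0,-0.7],[4.45,-6.72,0,-0.8],[4.45,-6.72,0,-0.9],[4.45,-6.72,0,-0.98],[4.45,-6.72,0,-0.98],[4.45,-6.72,0,-0.98],[4.45,-6.72,0,-0.98],[4.45,-6.72,0,-0.98],[4.45,-6.72,0,-0.98]]' 1 20
python3 -c "
from h import *
s=manip.read_state();M=R.from_quat(s['ee_rot']).as_matrix();print('psi',np.arctan2(M[1,0],M[0,0]),s['tool_pos'],np.round(s['joint_positions'],2))"
```

```text
time: 21.73
tool_pos: [0.4113, -0.0219, 0.2619]
ee_rot: [0.042, 0.999, 0.0, -0.0]
wrist_force: [0.2, 0.2, 0.3]
gripper_width: 0.009
finger_force: 0.0
psi 3.0569294534054965 [ 0.41128585 -0.02192145  0.26187892] [ 1.38  0.25 -1.53  2.06  0.28  1.09  1.21]
```

Joint 3 is close to its limit here, so I turn back by 0.5 rad, still clear of the tube, before descending.

```bash
python3 -m pendant '[[0.2,0,0,0.1],[0.2,0,0,0.2],[0.2,0,0,0.3],[0.2,0,0,0.4],[0.2,0,0,0.5],[0.2,0,0,0.5],[0.2,0,0,0.5]]'
python3 -c "
from h import *
s=manip.read_state();M=R.from_quat(s['ee_rot']).as_matrix();print('psi',np.arctan2(M[1,0],M[0,0]),s['tool_pos'],np.round(s['joint_positions'],2))"
python3 -m pendant '[[0,0,1,0],[0,0,2,0],[0,0,3,0],[0,0,4,0],[0,0,5,0],[0,0,6,0],[0,0,6,0],[0,0,6,0]]'
python3 -c "
from h import *
s=manip.read_state();M=R.from_quat(s['ee_rot']).as_matrix();print('psi',np.arctan2(M[1,0],M[0,0]),s['tool_pos'],np.round(s['joint_positions'],2))"
```

```text
time: 22.32
tool_pos: [0.4064, -0.0216, 0.262]
ee_rot: [0.286, 0.958, -0.0, 0.0]
wrist_force: [-0.2, 0.4, 0.2]
gripper_width: 0.006
finger_force: 0.0
psi 2.5605310723888066 [ 0.40637703 -0.02157448  0.26199465] [ 1.35  0.13 -1.42  2.07  0.15  1.06  0.85]
time: 22.98
tool_pos: [0.4055, -0.0206, 0.1114]
ee_rot: [0.286, 0.958, 0.001, -0.002]
wrist_force: [-0.1, -0.0, -0.0]
gripper_width: 0.006
finger_force: 0.0
psi 2.5611451308008273 [ 0.40549315 -0.02061452  0.11141234] [ 0.91  0.44 -1.07  2.22  0.56  0.78  0.46]
```

```bash
python3 -m pendant '[[0,0,0.8,0],[0,0,1.6,0],[0,0,2.4,0],[0,0,3.1,0],[0,0,3.1,0],[0,0,3.1,0]]'
python3 - <<'E'
from h import *
s=manip.read_state();M=R.from_quat(s['ee_rot']).as_matrix();p=s['tool_pos'];print(np.arctan2(M[1,0],M[0,0]),p,np.round(s['joint_positions'],2))
a=-.085;X=np.array([np.cos(a),np.sin(a)]);B=np.array([.611,-.039]);w=p[:2]-B
print('base frame',w@X,w@[-X[1],X[0]],'X per unit tool',X@M[:2,0],X@M[:2,1])
E
```

```text
time: 23.48
tool_pos: [0.4072, -0.0214, 0.0355]
ee_rot: [0.287, 0.958, 0.0, 0.0]
wrist_force: [-0.3, 0.0, 0.3]
gripper_width: 0.007
finger_force: 0.0
2.5586247490094145 [ 0.40723337 -0.02144019  0.03553641] [ 0.73  0.57 -0.87  2.26  0.77  0.64  0.27]
base frame -0.20452175485398774 0.00019709547860754454 X per unit tool -0.8785548420289401 0.47764077499593594
```

```bash
python3 -m pendant '[[-0.26,0.14,0,0],[-0.53,0.29,0,0],[-0.88,0.48,0,0],[-1.23,0.67,0,0],[-1.58,0.86,0,0],[-1.93,1.05,0,0],[-2.11,1.15,0,0],[-2.11,1.15,0,0]]'
python3 -m pendant '[[-0.09,0.05,0,0],[-0.18,0.1,0,0],[-0.26,0.14,0,0],[-0.35,0.19,0,0],[-0.35,0.19,0,0],[-0.35,0.19,0,0]]'
python3 - <<'E'
from h import *
s=manip.read_state();p=s['tool_pos'];a=-.085;X=np.array([np.cos(a),np.sin(a)]);w=p[:2]-[.611,-.039];print(w@X,s['wrist_force'])
E
```

```text
time: 24.15
tool_pos: [0.4684, -0.0267, 0.0346]
ee_rot: [0.288, 0.958, 0.001, 0.001]
wrist_force: [0.1, 0.1, -0.0]
gripper_width: 0.006
finger_force: 0.0
time: 24.65
tool_pos: [0.4763, -0.0276, 0.0345]
ee_rot: [0.288, 0.958, 0.0, 0.0]
wrist_force: [0.2, -0.3, -0.1]
gripper_width: 0.004
finger_force: 0.3
-0.13518109954130247 [ 0.17113857 -0.27124997 -0.09781441]
```

```bash
python3 -m pendant '[[-0.09,0.05,0,0],[-0.18,0.1,0,0],[-0.26,0.14,0,0],[-0.35,0.19,0,0]]'
python3 -m pendant '[[-0.05,0.03,0,0],[-0.11,0.06,0,0],[-0.16,0.09,0,0]]'
```

```text
time: 24.98
tool_pos: [0.4809, -0.0279, 0.0336]
ee_rot: [0.287, 0.958, -0.002, -0.004]
wrist_force: [-18.9, 3.5, 17.0]
gripper_width: 0.004
finger_force: 10.3
time: 25.23
tool_pos: [0.4813, -0.028, 0.0334]
ee_rot: [0.287, 0.958, -0.004, -0.008]
wrist_force: [-29.1, 2.4, 26.9]
gripper_width: 0.004
finger_force: 15.3
```

```bash
python3 - <<'E'
from h import *
s=manip.read_state();p=s['tool_pos'];a=-.085;X=np.array([np.cos(a),np.sin(a)]);Y=np.array([-X[1],X[0]]);B=np.array([.611,-.039]);w=p[:2]-B;print(w@X,s['wrist_force'])
I=grab('side','d8.png').astype(int);c,T=campose('side')
# profile along base x at lateral +-0.035 at height .048 : brightness
for lat in(-.045,.045):
    xs=np.arange(-.19,-.08,.004);uv=proj(c,T,[np.r_[B+x*X+lat*Y,.048] for x in xs])
    print(lat,[(round(x*1000),I[int(round(v)),int(round(u))].tolist()) for x,(u,v) in zip(xs,uv)])
E
```

```text
-0.13016483498207249 [-29.12810299   2.409583    26.88398225]
-0.045 [(-190, [135, 108, 79]), (-186, [129, 104, 76]), (-182, [138, 110, 80]), (-178, [139, 110, 80]), (-174, [136, 108, 78]), (-170, [145, 116, 84]), (-166, [153, 122, 89]), (-162, [146, 118, 87]), (-158, [132, 110, 87]), (-154, [122, 104, 85]), (-150, [107, 94, 80]), (-146, [90, 90, 88]), (-142, [85, 81, 76]), (-138, [130, 105, 78]), (-134, [137, 109, 79]), (-130, [134, 107, 79]), (-126, [130, 104, 76]), (-122, [131, 106, 78]), (-118, [130, 105, 78]), (-114, [128, 103, 75]), (-110, [128, 101, 74]), (-106, [127, 100, 71]), (-102, [83, 73, 67]), (-98, [50, 51, 55]), (-94, [52, 54, 58]), (-90, [53, 55, 60]), (-86, [54, 56, 60]), (-82, [54, 56, 60])]
0.045 [(-190, [56, 49, 42]), (-186, [27, 28, 31]), (-182, [25, 26, 31]), (-178, [22, 26, 28]), (-174, [23, 27, 30]), (-170, [32, 34, 36]), (-166, [52, 51, 51]), (-162, [57, 56, 55]), (-158, [75, 74, 71]), (-154, [87, 87, 83]), (-150, [97, 95, 90]), (-146, [98, 97, 92]), (-142, [98, 97, 92]), (-138, [104, 104, 98]), (-134, [81, 80, 76]), (-130, [48, 48, 45]), (-126, [22, 25, 25]), (-122, [23, 20, 16]), (-118, [36, 34, 29]), (-114, [27, 28, 31]), (-110, [29, 32, 34]), (-106, [26, 27, 32]), (-102, [18, 21, 22]), (-98, [10, 10, 12]), (-94, [30, 30, 36]), (-90, [53, 55, 58]), (-86, [54, 55, 60]), (-82, [55, 57, 60])]
```

The tray is home: bare wood is seen right up to about -105 mm. I back off and rise.

```bash
python3 -m pendant '[[0.4,-0.22,0,0],[0.8,-0.44,0,0],[1.2,-0.66,0,0],[1.5,-0.82,0,0],[1.5,-0.82,-0.8,0],[1.5,-0.82,-1.8,0],[1.5,-0.82,-3,0],[1.5,-0.82,-4.2,0],[1.5,-0.82,-5.4,0],[1.5,-0.82,-6.4,0],[1.5,-0.82,-6.4,0],[1.5,-0.82,-6.4,0]]'
python3 - <<'E'
from h import *
a=-.085;X=np.array([np.cos(a),np.sin(a)]);Y=np.array([-X[1],X[0]]);B=np.array([.611,-.039])
print(manip.read_state()['wrist_force'])
I=grab('side','d9.png').astype(int);c,T=campose('side')
for lat in(-.045,.045):
    xs=np.arange(-.13,-.08,.004);uv=proj(c,T,[np.r_[B+x*X+lat*Y,.048] for x in xs])
    print(lat,[(round(x*1000),int(I[int(round(v)),int(round(u))].mean())) for x,(u,v) in zip(xs,uv)])
E=grab('scene','s9.png')
s=manip.read_state();im=grab('wrist','w10.png')
E
```

```text
time: 26.28
tool_pos: [0.4496, -0.0258, 0.196]
ee_rot: [0.288, 0.958, -0.0, 0.002]
wrist_force: [-0.6, -1.0, -0.2]
gripper_width: 0.003
finger_force: 0.0
[-0.59743643 -1.03126517 -0.24549431]
-0.045 [(-130, 103), (-126, 102), (-122, 100), (-118, 102), (-114, 99), (-110, 99), (-106, 97), (-102, 72), (-98, 52), (-94, 53), (-90, 54), (-86, 56), (-82, 54)]
0.045 [(-130, 99), (-126, 96), (-122, 98), (-118, 105), (-114, 105), (-110, 103), (-106, 91), (-102, 62), (-98, 57), (-94, 53), (-90, 55), (-86, 53), (-82, 53)]
```

```bash
python3 -c "
from rig import manip
print(manip.hand_in())"
```

```text
the job is handed in; nothing more can be done
None
```

I handed the job in at about 26 s. The tube is on the seat, the cap is turned about 0.98 rad and locked under the crossbar, and the tray is fully home. The lock wasn't checked by cap height, only by turn angle, and no verdict came back.

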